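Load the vial reader and hold its spring shutter open at the mark

ROBOT

A 6-joint arm with a two-finger parallel gripper is mounted at the origin on a cart in front of the work surface, level with it; the furniture and walls round the work are solid. World frame = base frame: x ahead of the robot, y to its left, z up, the work surface at z = 0. Lengths are in mm, angles in rad, forces in N, time in s.
With the tool pointing down it reaches from about 325 to 900 mm from the base axis. Payload 6.1 kg.
Tool frame: the origin (TCP) lies on the mounting face of the last link; the fingertips stand 173 mm ahead of it and the grasp point (between the pads) lies 155 mm ahead of it; z points along the fingers, y is the direction in which the jaws open and shut (so a half turn about z gives the same grasp; the last joint's range is limited). The gripper opens to 85 mm and grips with 20 to 120 N. Pads are 22 mm wide; open, the fingers measure 114 mm over their backs; the gripper's body (76 mm by 85 mm) begins 54 mm behind the grasp point. The pads swing forward as they close: fully open they stand 13 mm farther back than shut.
Start: joints at [-1.32, 0.22, 1.526, -0, 1.395, -0.126], TCP at [229.96, -581.151, 404.7] pointing down, gripper open.
Joint ranges: [-2.98, 2.98], [-0.91, 2.08], [0.09, 2.57], [-1.24, 4.39], [0.2, 2.65], [-2.68, 2.68]. Speed limits (rad/s): [2.57, 2.57, 3.01, 3.14, 3.14, 3.14].

INTERFACE

Orientations are given as [roll, pitch, yaw] about the fixed x, y, z axes, in that order (R = Rz(yaw) Ry(pitch) Rx(roll)).
In Python, from station import r, vision, finish_job gives the robot as it stands.
- The arm moves only by the tool arm_command, never from a script. Its argument "plan" is a list of rows, each a list of 7 numbers: the closure, from 0 (fully open) to 1 (shut), then the shift along the world's x, y, z in m, then the turn, a rotation vector about the world's x, y, z in degrees. In form: [[hand, dx, dy, dz, rx, ry, rz], ...]. A call has 1 to 12 rows; each row is the pose to reach, as a shift and turn from the pose commanded when the call began; what a row does not reach only later rows make up. A row lasts 1/10 s, in which the tool goes at most 50 mm and 8.59 degrees, less where a joint would pass 70% of its speed; a pose out of reach is approached as far as the arm can. A call with a gripper value outside its range is refused whole. The fingers move at their own pace and stop on an object; "force" is the grip in N (left out, the last holds). Time passes only in rows, so rows that repeat a pose let the fingers close. It gives the time, the measured TCP pose, the force and the opening at its end, in the units of the state.
- r.sense(): the state, without advancing time (a new reading comes with each control period).
- vision.read_camera(name): name is "scene" or "top" or "wrist"; returns (picture, depth): 400x640x3 uint8, red, green, blue; 400x640 float32, mm along the optical axis (not along the pixel's ray), 0 where there is no reading.
- vision.camera_info(name): a dict with "K" (3x3 intrinsics, pixels), "T" (4x4, takes a point from camera to world coordinates). Camera axes: x right, y up, looking along -z (the intrinsics and any distortion apply to the point x, -y, -z); pixel columns grow to the right and rows downward; lengths in mm; the calibration is good to about 2 mm. A picture is of the moment at which its call begins: read the wrist's pose just before it. camera_info takes no time and is no camera call; for the wrist camera it gives the pose at the moment of the call.
- finish_job(): hands the job in, once; it reports no verdict.
The state is a dict: "clock": time; "joint_pos": joint angles; "joint_vel": joint speeds; "effort": joint torques, N m; "ee_pos": TCP position; "tcp_rot": TCP orientation; "force": force on the tool from outside, world axes, zero at the start; "ft_torque": the same for the moment, N m; "gripper_width": opening from 0.0 (shut) to 1.0 (fully open).
Only numpy, scipy, OpenCV 4.12 (cv2) and the standard library are available. Lean on these libraries where they do the work, as an engineer would, in place of code of your own. Each camera call takes 0.05 s, during which the arm holds its last target. There are 200 camera calls.

TASK

Set the green-capped sample vial upright and fully down in the round well of the white reader; it is thin glass, so grip it with no more than about 30 N, set it down rather than drop it, and let go. Then take the black knob of the reader's spring-return shutter slide, pull it out until the pointer stands on the red band, and keep holding it there: finish with the gripper still holding the slide at the band. Leave the other things on the worktop where they are.

Things in the scene. Friction and masses are not known exactly. Their poses are not given: they have to be found in the camera images.
- vial_mid (a point): Centre of the sample vial that is to be read: clear glass with cream-yellow contents and a green cap, straight cylinder 21 mm across, 47 mm high, upright on the worktop, 14 g. The point is half-way up, 23.5 mm above its base; z is the vial's axis, up. The glass (and cap) must not be squeezed with more than about 30 N per finger.
- reader: The fixed reader; its place and yaw vary. A white block 75 mm front to back, 100 mm wide, 55 mm high, with a grey deck 24 mm high and 125 mm long in front of it. Origin on the worktop under the middle line, 20 mm in front of the block's front face; x points from front to back, y to the +y side where the scale strip lies, z up.
- well (a point): Centre of the mouth of the reader's vial well, in the middle of the white block's top, 55 mm above the worktop. The well is round, 27 mm wide, 15 mm deep, flat-floored, so a seated vial stands 32 mm out of it (its centre 8.5 mm above this point). Axes as the reader's.
- knob (a point): Point on the axis of the upright round black knob on the shutter slide, 57.5 mm above the worktop. The knob is 25 mm across from 44 to 70 mm above the worktop (narrower neck below). The steel slide under it is 27.5 mm above the worktop. At home the knob's axis is 50 mm in front of the block. Axes as the reader's: the slide pulls out along -x, away from the block.
- slide (a joint): How far the shutter slide is pulled out, in m: 0 is home (at the start and whenever let go), 0.055 is the end stop. A spring pulls it home with about 3 N at home, rising by 0.8 N per cm (7.6 N at the end stop).
- pointer (a point): Tip of the slide's black pointer arm, over the scale strip; it lies 36 mm to the +y side of the knob's axis and moves with the knob. Axes as the reader's.
- band (a point): Centre of the red band on the white scale strip on the deck, on the +y side of the slide. The band is 10 mm long along x and 14 mm across. Axes as the reader's.
- mark (a joint): Where the red band's centre is set, in m of slide travel: the pointer stands on the middle of the band when the slide's value equals this value. It stays as set; nothing can touch it.
- vial_1: The green-capped sample vial itself; origin at the centre of its base.
- vial_0: Bystander: vial with black cap and pink contents, 21 mm across, 47 mm high, upright on the worktop; origin at the centre of its base.
- vial_2: Bystander: vial with black cap and light blue contents, 21 mm across, 47 mm high, upright on the worktop; origin at the centre of its base.
- timer: Bystander: small white timer with red buttons, 33x52x47 mm, standing on the worktop; origin under its centre.
- dish: Bystander: open culture dish with orange colonies, 56 mm across, 13 mm high; origin under its centre.

How it is judged (in metres and radians):
On the way, in this order (a step that is already met when the one before it is completed fails the run):
1. the green-capped vial stands upright at the bottom of the well, released, with the shutter slide still home (horizontal distance between vial_mid and well below 0.006 m and z of vial_mid in the frame of well between 0.004 and 0.0125 m and angle between vial_mid's own z axis and vertical below 0.12 rad and contact force between the fingers and vial_1 below 0.05 N and value of joint slide below 0.008 m), for 0.3 s.
2. the slide is pulled out until the pointer stands on the red band, and held there (x of pointer in the frame of band between -0.005 and 0.005 m and contact force between the fingers and slide above 1 N), for 0.5 s.
At the end, for the whole second after the job is handed in: The gripper still holds the slide (over 1 N), at rest, pointer within 5 mm of the red band's middle; the green-capped vial stands released and still in the well: within 6 mm of its axis, centre 4 to 12.5 mm above its mouth, leaning under 0.12 rad (all of step 2 and horizontal distance between vial_mid and well below 0.006 m and z of vial_mid in the frame of well between 0.004 and 0.0125 m and angle between vial_mid's own z axis and vertical below 0.12 rad and contact force between the fingers and vial_1 below 0.05 N and velocity of joint slide between -0.01 and 0.01 m/s and linear speed of vial_1 below 0.02 m/s); the arm keeps its last pose, push and grip.
It fails at once if the sample vial is squeezed too hard (fingers press on it with more than 80 N in all) (contact force between the fingers and vial_1 above 80 N).
It fails at once if the sample vial is dropped (falls free faster than 0.6 m/s) (linear speed of vial_1 above 0.6 m/s and contact force between the fingers and vial_1 below 0.05 N).
It fails at once if another thing on the worktop is shifted by more than 25 mm or knocked over (distance of any of vial_0, vial_2, timer, dish from where it was at the start of the episode above 0.025 m or angle between any of vial_0, vial_2, timer, dish's own z axis and vertical above 0.5 rad).
It also fails if it takes over 48 s, if anything falls off the work surface, if the arm or the gripper's body presses on something with over 40 N, if the wrist force passes 120 N, or if a joint passes its speed limit or range.

## Working session

There is one attempt and no reset: what is moved stays moved. The work goes in short steps, Python scripts to look and compute and a tool call to move; the robot and the scene stay as the last step left them, time stands still between calls to the robot, and variables do not carry over. Pictures are saved under pics/ and viewed, about 8 in all and at most 12, crops included, and the job is handed in when it is done.

Besides the shell and the picture viewer there is one more tool, called after "Call:" as name(argument=value, ...), one argument or row to a line, values as JSON. arm_command: Moves the arm, as the interface text tells. Its arguments: {"type":"object","properties":{"plan":{"type":"array","items":{"type":"array","items":{"type":"number"}}},"force":{"type":"number"}},"required":["plan"]}

```bash
mkdir -p pics
cat > h.py <<'E'
import numpy as np, cv2
from station import r, vision, finish_job
def snap(n,f):
    T=vision.camera_info(n); p,d=vision.read_camera(n)
    cv2.imwrite(f'pics/{f}.png',p[:,:,::-1]); np.savez(f'pics/{f}.npz',p=p,d=d,K=T['K'],T=T['T']); return p,d
def pts(f):
    z=np.load(f'pics/{f}.npz'); d=z['d'];K=z['K'];v,u=np.mgrid[:400,:640]
    X=(u-K[0,2])/K[0,0]*d; Y=(v-K[1,2])/K[1,1]*d
    P=np.stack([X,-Y,-d,np.ones_like(d)],-1)@z['T'].T
    P[d==0]=np.nan
    return z['p'],P[...,:3]
E
python3 - <<'E'
from h import *
snap('top','top0'); snap('scene','scene0')
print(r.sense()); print(vision.camera_info('top'))
E
```

```text
{'clock': 0.1, 'joint_pos': array([-1.32011288e+00,  2.21175992e-01,  1.52750587e+00,  2.92841623e-05,
        1.39469913e+00, -1.26122021e-01]), 'joint_vel': array([-0.00153439, -0.00162019, -0.00243687, -0.00160249, -0.00037444,
        0.00075491]), 'effort': array([ 1.80649538e-03, -4.98242784e+01, -3.90546155e+01, -2.20794868e-04,
        5.64866845e-03, -6.99742515e-06]), 'ee_pos': array([ 229.89751913, -580.92182063,  403.68570876]), 'tcp_rot': array([-3.13982214e+00, -2.53544716e-04,  3.76800085e-01]), 'force': array([ 0.62067619, -0.04217035, -0.58108983]), 'ft_torque': array([ 0.00380074,  0.00914047, -0.02476059]), 'gripper_width': 1.0029946448566414}
{'K': array([[376.05483032,   0.        , 318.74081415],
       [  0.        , 376.05483032, 198.08725654],
       [  0.        ,   0.        ,   1.        ]]), 'T': array([[ 1.31237235e-02,  9.89246038e-01, -1.45671016e-01,
         3.58799140e+02],
       [-9.99684180e-01,  9.85824393e-03, -2.31161295e-02,
         1.53042448e+02],
       [-2.14314791e-02,  1.45928380e-01,  9.89062991e-01,
         9.32395713e+02],
       [ 0.00000000e+00,  0.00000000e+00,  0.00000000e+00,
         1.00000000e+00]])}
```

View pics/top0.png

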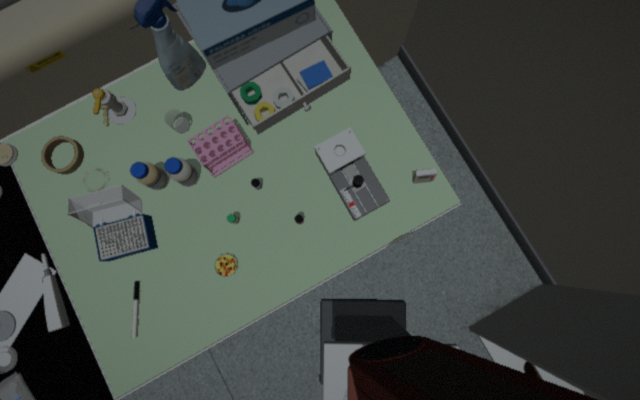

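View pics/scene0.png

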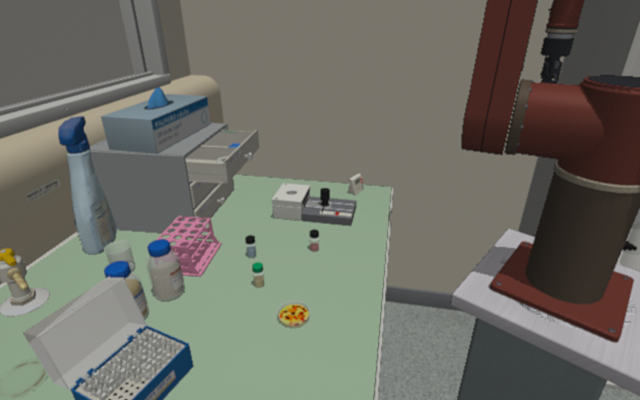

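The top view shows the green vial at (232,217), the reader block at (340,150), the knob at (358,181), the red band near (350,205), and the black-capped vials at (257,183) and (299,217). I'll measure these next.

Run:
```python
from h import *
p,P=pts('top0')
for n,(u,v) in dict(green=(232,217),v2=(257,183),v0=(299,217),dish=(226,265),timer=(425,175),knob=(358,181),well=(340,150),block=(355,140),tbl=(300,250)).items():
    print(n,np.round(P[v,u],1))
z=P[...,2]; reg=np.zeros(z.shape,bool); reg[115:225,305:400]=1
R=np.isfinite(z)&reg
b=R&(abs(z-55)<4)&(p.min(-1)>90); q=P[b][:,:2].astype(np.float32); print('block',b.sum(),np.median(z[b]),cv2.minAreaRect(q))
k=R&(p.max(-1)<60)&(z>62); print('knob',k.sum(),P[k].mean(0),P[k].min(0),P[k].max(0))
i=p.astype(int); rd=R&(i[...,0]-i[...,1:].max(-1)>50); print('red',rd.sum(),np.median(P[rd],0),np.argwhere(rd).tolist())
dk=R&(z>12)&(z<36); print('deck',cv2.minAreaRect(P[dk][:,:2].astype(np.float32)))
g=np.zeros_like(reg); g[200:235,215:250]=1; g&=(i[...,1]-i[...,0]>40)&(z>38); print('green',g.sum(),P[g].mean(0),P[g].min(0),P[g].max(0))
c=cv2.resize(p[115:225,210:400,::-1],None,fx=4.2,fy=4.2,interpolation=cv2.INTER_CUBIC); cv2.imwrite('pics/c1.png',c)
```

```text
green [441.7 379.1  47.3]
v2 [524.2 322.5  47.8]
v0 [443.  219.5  52.3]
dish [328.1 398.3   8. ]
timer [547.7 -79.6  45.8]
knob [526.3  82.5  73.3]
well [609.3 123.5  40.7]
block [630.5  88.   54.3]
tbl [366.6 219.2   0.4]
block 1118 55.85644861639395 ((605.3470458984375, 126.11376953125), (75.38516235351562, 99.84431457519531), 29.664836883544922)
knob 93 [528.32530997  82.80865489  71.02654231] [516.56556097  70.54818864  62.03167918] [541.39601554  94.05373341  74.61603379]
red 16 [478.4994039   95.66269885  26.70227899] [[202, 352], [202, 353], [203, 350], [203, 351], [203, 352], [203, 353], [204, 349], [204, 350], [204, 351], [204, 352], [204, 353], [205, 349], [205, 350], [205, 351], [205, 352], [206, 350]]
deck ((548.1311645507812, 93.64124298095703), (195.9603729248047, 100.15670776367188), 29.770206451416016)
green 51 [439.74612469 381.89752159  48.21051588] [431.96887004 374.21032467  44.02103575] [449.09489    391.07428546  53.62042131]
```

View pics/c1.png

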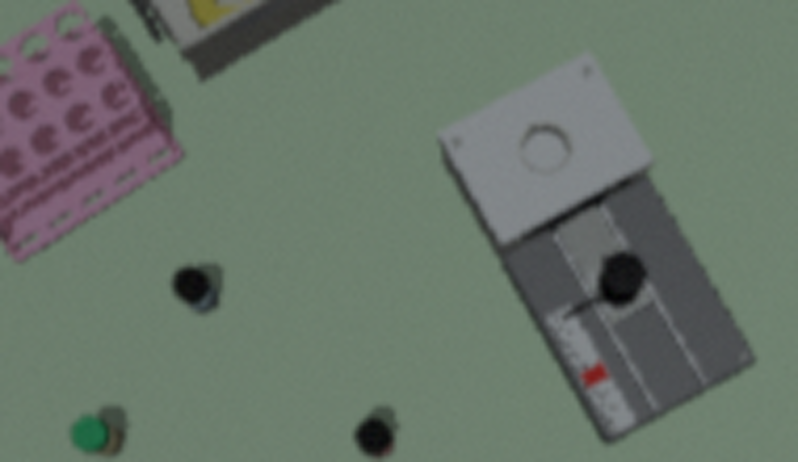

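Reader yaw is about 29.7°, the well is at (605.3,126.1), the knob at (528.7,82.8) and the vial at (440,382). The mark is at roughly 38 mm of travel. I'll move towards the vial in an arc round the base, turning the tool to the reader's yaw on the way.

Call:
arm_command(
  plan=[
    [0, 0.34, 0.45, 0, 0, 0, 8.1],
    [0, 0.34, 0.45, 0, 0, 0, 8.1],
    [0, 0.34, 0.45, 0, 0, 0, 8.1],
    [0, 0.34, 0.45, 0, 0, 0, 8.1],
    [0, 0.34, 0.45, 0, 0, 0, 8.1],
    [0, 0.34, 0.45, 0, 0, 0, 8.1],
    [0, 0.34, 0.45, 0, 0, 0, 8.1],
    [0, 0.34, 0.45, 0, 0, 0, 8.1],
    [0, 0.34, 0.45, 0, 0, 0, 8.1],
    [0, 0.34, 0.45, 0, 0, 0, 8.1],
    [0, 0.34, 0.45, 0, 0, 0, 8.1],
    [0, 0.34, 0.45, 0, 0, 0, 8.1],
  ],
  force=25,
)

```text
clock: 1.3
ee_pos: [571.7, -127.2, 404.2]
tcp_rot: [-3.14, -0.001, 0.522]
force: [0.2, -1.2, 0.2]
gripper_width: 1.0
```

Call:
arm_command(
  plan=[
    [0, -0.13, 0.513, -0.06, 0, 0, 0],
    [0, -0.13, 0.513, -0.06, 0, 0, 0],
    [0, -0.13, 0.513, -0.06, 0, 0, 0],
    [0, -0.13, 0.513, -0.06, 0, 0, 0],
    [0, -0.13, 0.513, -0.06, 0, 0, 0],
    [0, -0.13, 0.513, -0.06, 0, 0, 0],
    [0, -0.13, 0.513, -0.06, 0, 0, 0],
    [0, -0.13, 0.513, -0.06, 0, 0, 0],
    [0, -0.13, 0.513, -0.06, 0, 0, 0],
    [0, -0.13, 0.513, -0.06, 0, 0, 0],
    [0, -0.13, 0.513, -0.06, 0, 0, 0],
    [0, -0.13, 0.513, -0.06, 0, 0, 0],
  ],
)

```text
clock: 2.5
ee_pos: [438.3, 384.6, 343.5]
tcp_rot: [-3.141, 0.002, 0.522]
force: [-0.1, -1.0, -0.2]
gripper_width: 1.0
```

Run:
```python
from h import *
snap('wrist','w1'); s=r.sense(); print(s['ee_pos'],s['tcp_rot'])
p,P=pts('w1');i=p.astype(int);z=P[...,2]
g=(i[...,1]-i[...,0]>40)&(z>42)&(z<60); print(g.sum(),np.nanmean(P[g],0),np.nanmin(P[g],0),np.nanmax(P[g],0)); print(vision.camera_info('wrist')['T'])
```

```text
[439.09753125 382.91671711 343.73655917] [3.14121443e+00 1.74977375e-03 5.21362091e-01]
337 [440.45255245 398.12270314  46.50376175] [424.06882087 373.00459288  44.17539494] [450.85997347 676.43662975  48.4871612 ]
[[ 4.98053462e-01  8.22086492e-01  2.75892275e-01  5.09940833e+02]
 [-8.67145637e-01  4.71771979e-01  1.59654763e-01  4.23402250e+02]
 [ 1.09177957e-03 -3.18755390e-01  9.47836383e-01  3.12398814e+02]
 [ 0.00000000e+00  0.00000000e+00  0.00000000e+00  1.00000000e+00]]
```

View pics/w1.png

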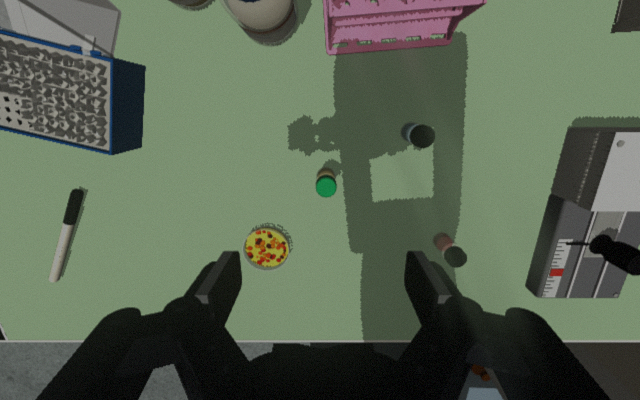

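The wrist view shows the green cap at (326,183), clear of its neighbours, and the reader's scale with its red band at (556,272). I'll take the medians from this picture.

Run:
```python
from h import *
p,P=pts('w1');i=p.astype(int);z=P[...,2]
v,u=np.mgrid[:400,:640]
g=(i[...,1]-i[...,0]>40)&(z>45.5)&(z<60)&(abs(u-326)<20)&(abs(v-183)<20); q=P[g]; print(g.sum(),np.median(q,0),(q.min(0)+q.max(0))/2,cv2.minEnclosingCircle(q[:,:2].astype(np.float32)))
```

```text
285 [440.96877318 382.59674539  46.56745149] [440.87603257 382.67731675  46.99805518] ((440.89129638671875, 382.3890380859375), 10.029109001159668)
```

Call:
arm_command(
  plan=[
    [0.3, 0.001, 0.001, -0.05, 0, 0, 0],
    [0.3, 0.001, 0.001, -0.09, 0, 0, 0],
    [0.3, 0.001, 0.001, -0.12, 0, 0, 0],
    [0.3, 0.001, 0.001, -0.14, 0, 0, 0],
    [0.3, 0.001, 0.001, -0.15, 0, 0, 0],
    [0.3, 0.001, 0.001, -0.15, 0, 0, 0],
    [0.45, 0.001, 0.001, -0.15, 0, 0, 0],
    [0.6, 0.001, 0.001, -0.15, 0, 0, 0],
    [0.7, 0.001, 0.001, -0.15, 0, 0, 0],
    [0.8, 0.001, 0.001, -0.15, 0, 0, 0],
    [0.9, 0.001, 0.001, -0.15, 0, 0, 0],
    [0.9, 0.001, 0.001, -0.15, 0, 0, 0],
  ],
  force=25,
)

```text
clock: 3.75
ee_pos: [441.5, 383.3, 196.1]
tcp_rot: [3.142, -0.002, 0.518]
force: [-0.2, -1.2, 5.2]
gripper_width: 0.233
```

Call:
arm_command(
  plan=[
    [0.9, 0, 0, 0, 0, 0, 0],
    [0.9, 0, 0, 0, 0, 0, 0],
    [0.9, 0, 0, 0, 0, 0, 0],
    [0.9, 0, 0, 0, 0, 0, 0],
  ],
)

```text
clock: 4.15
ee_pos: [441.5, 383.3, 196.1]
tcp_rot: [3.142, -0.002, 0.518]
force: [-0.4, -0.7, 5.8]
gripper_width: 0.229
```

Run:
```python
from h import *
snap('wrist','w2'); s=r.sense(); print(s['ee_pos'],s['tcp_rot'],s['gripper_width'],s['force'])
```

```text
[441.50997728 383.27267459 196.11624022] [ 3.14155596e+00 -2.16759993e-03  5.18454584e-01] 0.23048307605730017 [ 0.19724496 -1.39489176  5.76241395]
```

View pics/w2.png

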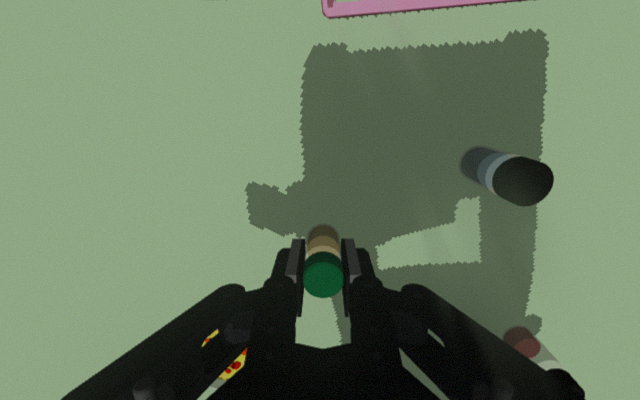

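The picture shows the vial between the pads, gripped at the cap, with the opening at about 20 mm. I'll lift it and move to just short of the well to look again.

Call:
arm_command(
  plan=[
    [0.9, 0, 0, 0.02, 0, 0, 0],
    [0.9, 0, 0, 0.06, 0, 0, 0],
    [0.9, 0, 0, 0.1, 0, 0, 0],
    [0.9, 0.01, -0.03, 0.12, 0, 0, 0],
    [0.9, 0.026, -0.067, 0.12, 0, 0, 0],
    [0.9, 0.043, -0.111, 0.12, 0, 0, 0],
    [0.9, 0.06, -0.155, 0.12, 0, 0, 0],
    [0.9, 0.077, -0.199, 0.12, 0, 0, 0],
    [0.9, 0.094, -0.243, 0.12, 0, 0, 0],
    [0.9, 0.107, -0.273, 0.12, 0, 0, 0],
    [0.9, 0.112, -0.287, 0.12, 0, 0, 0],
    [0.9, 0.112, -0.287, 0.12, 0, 0, 0],
  ],
)

```text
clock: 5.4
ee_pos: [553.4, 94.4, 314.7]
tcp_rot: [3.142, 0.0, 0.515]
force: [-0.6, 0.3, -0.8]
gripper_width: 0.231
```

Call:
arm_command(
  plan=[
    [0.9, 0, 0, 0, 0, 0, 0],
    [0.9, 0, 0, 0, 0, 0, 0],
    [0.9, 0, 0, 0, 0, 0, 0],
  ],
)

```text
clock: 5.7
ee_pos: [552.5, 97.3, 314.6]
tcp_rot: [-3.141, 0.0, 0.52]
force: [-0.1, 0.9, -0.1]
gripper_width: 0.234
```

Run:
```python
from h import *
s=r.sense(); print(s['ee_pos'],s['tcp_rot'],s['gripper_width'],s['force']); p,d=snap('wrist','w3')
p,P=pts('w3'); z=P[...,2]; i=p.astype(int)
b=(abs(z-55)<3)&(i.min(-1)>80)&(np.hypot(P[...,0]-605,P[...,1]-126)<70); print(cv2.minAreaRect(P[b][:,:2].astype(np.float32)),np.median(z[b]))
w=(z<51)&(z>36)&(np.hypot(P[...,0]-605,P[...,1]-126)<22)
pt=P[b][:,:2]; c=np.array([605.3,126.1])
# rim circle fit: innermost top pixels per angle
for k in range(3):
    a=np.arctan2(*(pt-c).T[::-1]); rr=np.hypot(*(pt-c).T); E=[]
    for t in np.arange(-np.pi,np.pi,.2):
        m=(a>=t)&(a<t+.2)
        if m.any(): j=np.argmin(np.where(m,rr,1e9)); E.append(pt[j])
    E=np.array(E); A=np.c_[2*E,np.ones(len(E))]; x=np.linalg.lstsq(A,(E**2).sum(1),rcond=None)[0]; c=x[:2]; print(c,np.sqrt(x[2]+c@c))
rd=(i[...,0]-i[...,1:].max(-1)>60)&(np.hypot(P[...,0]-480,P[...,1]-96)<25); print('red',rd.sum(),P[rd].mean(0) if rd.any() else 0)
v=np.argwhere((i[...,1]-i[...,0]>30)&(z>100)); print('cap px',v.mean(0) if len(v) else 0)
```

```text
[552.49485786  97.26289499 314.63573708] [-3.14125701e+00  1.06272488e-04  5.20178953e-01] 0.234038764117727 [-0.06710963  0.9197461  -0.09563557]
((607.1096801757812, 125.78971862792969), (74.27086639404297, 100.78571319580078), 29.933208465576172) 54.50938373831042
[607.23335312 125.55336862] 13.911565624867867
[607.27719747 125.54447073] 13.931292313897456
[607.27719747 125.54447073] 13.931292313897456
red 0 0
cap px [279.04444444 322.64529915]
```

View pics/w3.png

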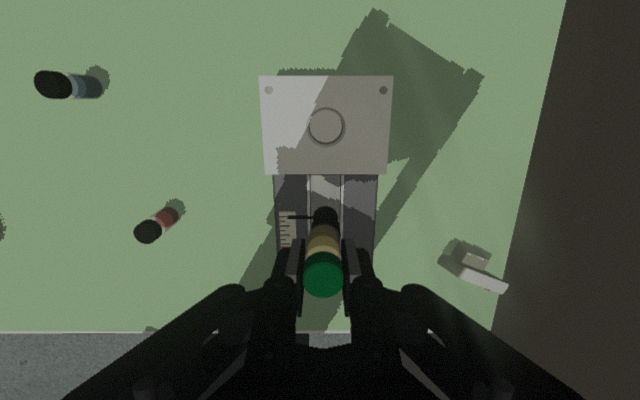

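The held vial hangs upright, with its cap at (322,279). The well is at (326,126), and by the wrist camera it lies at (607.2,125.6). I'll measure where the held cap is relative to the TCP.

Run:
```python
from h import *
for f in ('w3',):
    p,P=pts(f); z=P[...,2]; i=p.astype(int)
    g=(i[...,1]-i[...,0]>30)&(z>100); q=P[g]; print(np.nanmax(q,0),np.median(q,0))
    t=q[q[:,2]>np.percentile(q[:,2],60)-4]; t=q[abs(q[:,2]-np.median(q[q[:,2]>np.percentile(q[:,2],50),2]))<2]
    print(len(t),np.median(t,0),cv2.minEnclosingCircle(t[:,:2].astype(np.float32)))
    v=g[:, :]; print(np.argwhere(g).min(0),np.argwhere(g).max(0))
```

```text
[561.70281502 106.62571705 167.10282849] [552.24522757  96.8642594  164.91318982]
1157 [552.21309486  96.78772861 164.92143949] ((551.62939453125, 96.36457061767578), 10.525489807128906)
[259 303] [297 342]
```

Call:
arm_command(
  plan=[
    [0.9, 0.027, 0.0145, 0, 0, 0, 0],
    [0.9, 0.045, 0.024, 0, 0, 0, 0],
    [0.9, 0.055, 0.029, 0, 0, 0, 0],
    [0.9, 0.055, 0.029, -0.01, 0, 0, 0],
    [0.9, 0.055, 0.029, -0.025, 0, 0, 0],
    [0.9, 0.055, 0.029, -0.04, 0, 0, 0],
    [0.9, 0.055, 0.029, -0.05, 0, 0, 0],
    [0.9, 0.055, 0.029, -0.055, 0, 0, 0],
    [0.9, 0.055, 0.029, -0.055, 0, 0, 0],
    [0.9, 0.055, 0.029, -0.055, 0, 0, 0],
  ],
)

```text
clock: 6.75
ee_pos: [608.1, 124.7, 260.0]
tcp_rot: [3.141, -0.0, 0.518]
force: [-0.9, -0.3, 1.0]
gripper_width: 0.23
```

Call:
arm_command(
  plan=[
    [0.9, 0, 0, -0.004, 0, 0, 0],
    [0.9, 0, 0, -0.008, 0, 0, 0],
    [0.9, 0, 0, -0.012, 0, 0, 0],
    [0.9, 0, 0, -0.015, 0, 0, 0],
    [0.9, 0, 0, -0.018, 0, 0, 0],
    [0.9, 0, 0, -0.018, 0, 0, 0],
    [0.9, 0, 0, -0.018, 0, 0, 0],
  ],
)

```text
clock: 7.45
ee_pos: [608.0, 124.9, 241.6]
tcp_rot: [-3.141, 0.0, 0.518]
force: [-0.2, 0.2, 0.0]
gripper_width: 0.232
```

Call:
arm_command(
  plan=[
    [0.9, 0, 0.001, -0.002, 0, 0, 0],
    [0.9, 0, 0.001, -0.004, 0, 0, 0],
    [0.9, 0, 0.001, -0.005, 0, 0, 0],
    [0.9, 0, 0.001, -0.006, 0, 0, 0],
    [0.9, 0, 0.001, -0.006, 0, 0, 0],
    [0.9, 0, 0.001, -0.006, 0, 0, 0],
  ],
)

```text
clock: 8.05
ee_pos: [608.1, 125.9, 236.2]
tcp_rot: [3.142, -0.0, 0.518]
force: [-2.6, 0.7, 4.5]
gripper_width: 0.229
```

It is seated, with 4.5 N upward at the expected height. I'll release and retreat straight up.

Call:
arm_command(
  plan=[
    [0.72, 0, 0, 0, 0, 0, 0],
    [0.68, 0, 0, 0, 0, 0, 0],
    [0.62, 0, 0, 0, 0, 0, 0],
    [0.5, 0, 0, 0, 0, 0, 0],
    [0.35, 0, 0, 0, 0, 0, 0],
    [0.35, 0, 0, 0, 0, 0, 0],
    [0.35, 0, 0, 0.01, 0, 0, 0],
    [0.35, 0, 0, 0.03, 0, 0, 0],
    [0.35, 0, 0, 0.06, 0, 0, 0],
    [0.35, -0.027, -0.015, 0.09, 0, 0, 0],
    [0.35, -0.06, -0.034, 0.1, 0, 0, 0],
    [0.35, -0.1, -0.057, 0.1, 0, 0, 0],
  ],
)

```text
clock: 9.25
ee_pos: [508.3, 68.6, 339.3]
tcp_rot: [3.138, -0.006, 0.519]
force: [0.2, -0.8, 0.9]
gripper_width: 0.652
```

Call:
arm_command(
  plan=[
    [0.35, -0.02, -0.011, 0, 0, 0, 0],
    [0.35, -0.02, -0.011, 0, 0, 0, 0],
    [0.35, -0.02, -0.011, 0, 0, 0, 0],
  ],
)

```text
clock: 9.55
ee_pos: [488.2, 57.7, 336.8]
tcp_rot: [3.141, -0.002, 0.517]
force: [-0.4, 0.4, 0.2]
gripper_width: 0.65
```

Run:
```python
from h import *
s=r.sense(); print(s['ee_pos'],s['tcp_rot'],s['gripper_width'],s['force']); snap('wrist','w4')
p,P=pts('w4'); z=P[...,2]; i=p.astype(int)
g=(i[...,1]-i[...,0]>30)&(np.hypot(P[...,0]-607,P[...,1]-126)<30)&(z>70); q=P[g]; t=q[q[:,2]>83.5]; print('cap',len(q),len(t),np.median(t,0),cv2.minEnclosingCircle(t[:,:2].astype(np.float32)))
k=(i.max(-1)<70)&(z>66)&(z<76)&(np.hypot(P[...,0]-529,P[...,1]-83)<25); print('knob',k.sum(),cv2.minEnclosingCircle(P[k][:,:2].astype(np.float32)) if k.any() else 0)
rd=(i[...,0]-i[...,1:].max(-1)>50)&(np.hypot(P[...,0]-480,P[...,1]-96)<25); print('red',rd.sum(),P[rd].mean(0) if rd.any() else 0)
```

```text
[488.20319354  57.73276453 336.84959813] [ 3.14050781e+00 -2.12775742e-03  5.17416480e-01] 0.6495353711721381 [-0.43409476  0.44129565  0.196422  ]
cap 820 812 [606.45394893 124.55401735  86.46894381] ((606.7581787109375, 124.87556457519531), 10.137835502624512)
knob 708 ((531.3125, 82.65736389160156), 12.376654624938965)
red 124 [479.78528437  95.77438519  25.14646143]
```

View pics/w4.png

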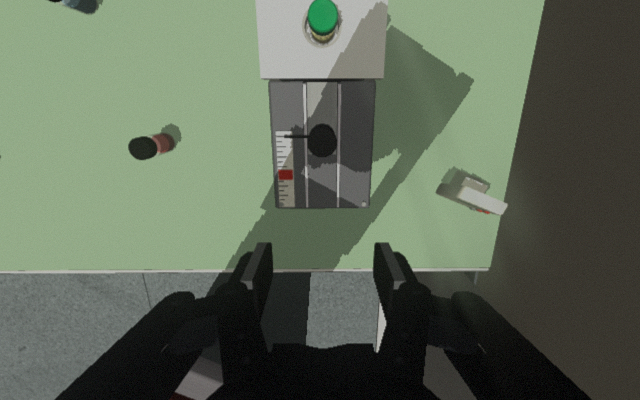

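The vial is seated: its cap top is at 86.5 mm and within about 1.2 mm of the well axis. The knob is at (531.3,82.7) and the band is 38 mm out from the pointer. I'll move on to the knob.

Call:
arm_command(
  plan=[
    [0.35, 0.03, 0.017, 0, 0, 0, 0],
    [0.35, 0.043, 0.025, -0.015, 0, 0, 0],
    [0.35, 0.043, 0.025, -0.05, 0, 0, 0],
    [0.35, 0.043, 0.025, -0.08, 0, 0, 0],
    [0.35, 0.043, 0.025, -0.105, 0, 0, 0],
    [0.35, 0.043, 0.025, -0.117, 0, 0, 0],
    [0.35, 0.043, 0.025, -0.122, 0, 0, 0],
    [0.35, 0.043, 0.025, -0.122, 0, 0, 0],
  ],
)

```text
clock: 10.4
ee_pos: [531.5, 83.1, 213.7]
tcp_rot: [-3.141, 0.0, 0.518]
force: [0.4, 0.0, 0.1]
gripper_width: 0.648
```

Call:
arm_command(
  plan=[
    [0.5, 0, 0, 0, 0, 0, 0],
    [0.65, 0, 0, 0, 0, 0, 0],
    [0.75, 0, 0, 0, 0, 0, 0],
    [0.9, 0, 0, 0, 0, 0, 0],
    [0.9, 0, 0, 0, 0, 0, 0],
    [0.9, 0, 0, 0, 0, 0, 0],
    [0.9, 0, 0, 0, 0, 0, 0],
    [0.9, 0, 0, 0, 0, 0, 0],
  ],
  force=60,
)

```text
clock: 11.2
ee_pos: [531.6, 83.1, 215.4]
tcp_rot: [3.141, -0.002, 0.518]
force: [-1.8, 1.6, 5.6]
gripper_width: 0.274
```

Call:
arm_command(
  plan=[
    [0.9, -0.003, -0.0017, 0, 0, 0, 0],
    [0.9, -0.007, -0.004, 0, 0, 0, 0],
    [0.9, -0.011, -0.0063, 0, 0, 0, 0],
    [0.9, -0.015, -0.0086, 0, 0, 0, 0],
    [0.9, -0.019, -0.0109, 0, 0, 0, 0],
    [0.9, -0.023, -0.0132, 0, 0, 0, 0],
    [0.9, -0.027, -0.0155, 0, 0, 0, 0],
    [0.9, -0.03, -0.0172, 0, 0, 0, 0],
    [0.9, -0.033, -0.0189, 0, 0, 0, 0],
    [0.9, -0.033, -0.0189, 0, 0, 0, 0],
    [0.9, -0.033, -0.0189, 0, 0, 0, 0],
  ],
)

```text
clock: 12.3
ee_pos: [499.1, 64.5, 215.4]
tcp_rot: [3.141, -0.005, 0.518]
force: [3.2, 5.9, 5.1]
gripper_width: 0.273
```

Run:
```python
from h import *
s=r.sense(); print(s['ee_pos'],s['tcp_rot'],s['gripper_width'],s['force']); snap('wrist','w5'); snap('top','t5')
a=cv2.imread('pics/w5.png'); b=cv2.imread('pics/t5.png')
b=cv2.resize(b[120:240,290:410],(400,400),interpolation=cv2.INTER_CUBIC)
c=cv2.resize(a[100:300,200:400],(400,400),interpolation=cv2.INTER_CUBIC)
cv2.imwrite('pics/c5.png',np.hstack([c,b]))
```

```text
[499.08712613  64.45010789 215.39678583] [ 3.14051575 -0.00513762  0.5176693 ] 0.27329019421390555 [3.21018909 5.94900314 5.07022201]
```

View pics/c5.png

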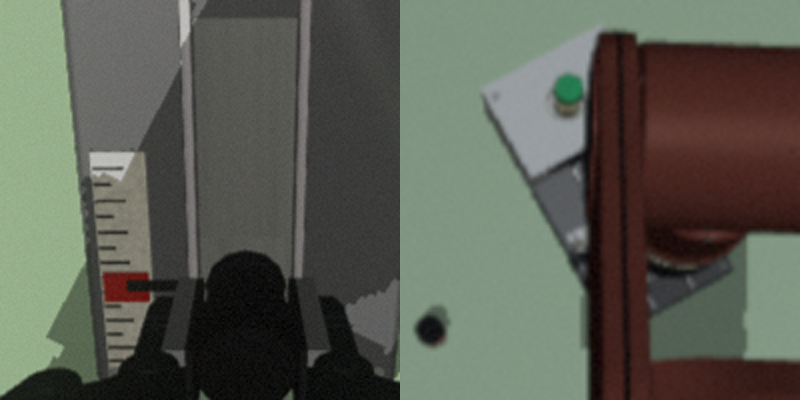

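The pointer (row 285) appears on the middle of the red band (rows 273–302). I'll check for parallax using depth.

Run:
```python
from h import *
p,P=pts('w5'); i=p.astype(int); a=np.deg2rad(29.8); ex=np.array([np.cos(a),np.sin(a)]); ey=np.array([-ex[1],ex[0]])
o=np.array([607.2,125.6])
X=(P[...,:2]-o)@ex; Y=(P[...,:2]-o)@ey
v,u=np.mgrid[:400,:640]
reg=(v>225)&(v<258)&(u>245)&(u<290)
rd=reg&(i[...,0]-i[...,1:].max(-1)>50); print('red',rd.sum(),(X[rd].min()+X[rd].max())/2,X[rd].min(),X[rd].max(),Y[rd].min(),Y[rd].max(),np.median(P[rd][:,2]))
bk=reg&(i.max(-1)<45)&(u>=263)&(u<=276)&(v>236)&(v<248); print('ptr',bk.sum(),np.median(X[bk]),X[bk].min(),X[bk].max(),np.median(Y[bk]),np.median(P[bk][:,2]))
```

```text
red 243 -125.86230990393486 -130.78647274451006 -120.93814706335965 30.45214221803434 44.35897947594421 25.23352403310392
ptr 57 -124.02538084967262 -125.76265387557716 -122.06446753697061 32.41395447442642 26.902900171300985
```

The pointer is about 1.8 mm short of the middle, so I'll pull 1.6 mm further and hold.

Call:
arm_command(
  plan=[
    [0.9, -0.0007, -0.0004, 0, 0, 0, 0],
    [0.9, -0.0014, -0.0008, 0, 0, 0, 0],
    [0.9, -0.0014, -0.0008, 0, 0, 0, 0],
    [0.9, -0.0014, -0.0008, 0, 0, 0, 0],
    [0.9, -0.0014, -0.0008, 0, 0, 0, 0],
    [0.9, -0.0014, -0.0008, 0, 0, 0, 0],
    [0.9, -0.0014, -0.0008, 0, 0, 0, 0],
    [0.9, -0.0014, -0.0008, 0, 0, 0, 0],
    [0.9, -0.0014, -0.0008, 0, 0, 0, 0],
    [0.9, -0.0014, -0.0008, 0, 0, 0, 0],
  ],
)

```text
clock: 13.4
ee_pos: [497.8, 63.7, 215.4]
tcp_rot: [3.14, -0.005, 0.518]
force: [3.5, 7.3, 5.4]
gripper_width: 0.275
```

Run:
```python
from h import *
s=r.sense(); print(s['ee_pos'],s['gripper_width'],s['force'],abs(s['joint_vel']).max()); snap('wrist','w6')
p,P=pts('w6'); i=p.astype(int); a=np.deg2rad(29.8); ex=np.array([np.cos(a),np.sin(a)]); X=(P[...,:2]-[607.2,125.6])@ex
v,u=np.mgrid[:400,:640]; reg=(v>220)&(v<258)&(u>245)&(u<290)
rd=reg&(i[...,0]-i[...,1:].max(-1)>50); bk=reg&(i.max(-1)<45)&(u>=263)&(u<=276)&(v>232)&(v<248)
print((X[rd].min()+X[rd].max())/2,np.median(X[bk]),bk.sum())
snap('top','t6'); p,P=pts('t6'); i=p.astype(int); g=(i[...,1]-i[...,0]>30)&(np.hypot(P[...,0]-607,P[...,1]-126)<20)&(P[...,2]>75); print('cap',g.sum(),np.median(P[g],0))
```

```text
[497.80309799  63.72912489 215.40414022] 0.27517147673561254 [3.49826722 7.3154472  5.3713968 ] 0.0018184677389835111
nan -125.52409237338468 57
cap 58 [605.17127289 125.17051245  88.11383486]
```

```bash
python3 -c "
from h import *
print(finish_job())"
```

```text
the job is handed in; nothing more can be done
None
```

The green-capped vial is standing released in the reader's well, and the gripper is still holding the shutter slide at the red band. I handed the job in at about 13.5 s of the 48 s allowed; `finish_job` reports no verdict.

- **Vial:** I set the grip at 25 N and lowered the vial until it touched the well floor with 4.5 N. After I let go, its cap top measured 86.5 mm high against the expected 87 mm, about 1.2 mm off the well's axis. A last look from the top camera, after the pull, put the cap at (605.2, 125.2) and 88 mm high, so it had not moved.
- **Slide:** I gripped the knob with 60 N and pulled the slide out about 39 mm. The first stop was 1.8 mm short of the band's middle, so I pulled 1.6 mm further. The last reading put the pointer 0.3 mm from the band's middle, with the arm at rest and holding against the spring.

**Checks that failed or disagreed:**
- The band's position could not be re-read in the last picture, so the final comparison uses its earlier reading (the band is fixed).
- The two cameras disagreed by about 2 mm on the well's position, which matches their stated calibration. I used the wrist camera's value.
- I did not re-measure the other things on the worktop at the end. The moves were planned to stay clear of them.

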